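Bring a panel's bare strip out over the edge

ROBOT

A 6-joint arm with a two-finger parallel gripper is mounted at the origin on a cart in front of the work surface, level with it; the furniture and walls round the work are solid. World frame = base frame: x ahead of the robot, y to its left, z up, the work surface at z = 0. Lengths are in mm, angles in rad, forces in N, time in s.
With the tool pointing down it reaches from about 400 to 925 mm from the base axis. Payload 12.5 kg.
Tool frame: the origin (TCP) lies midway between the tips of the shut fingers; the grasp point (between the pads) lies 19 mm behind it (env.pinch_z is the z of the grasp point in the tool frame, in mm); z points along the fingers, y is the line along which they close (so a half turn about z gives the same grasp; the last joint's range is limited). The gripper opens to 95 mm and grips with 3 to 60 N. Pads are 20 mm wide; open, the fingers measure 119 mm over their backs; the gripper's body (75 mm by 180 mm) begins 59 mm behind the grasp point.
Start: joints at [-1.21, 0.491, 1.559, -0, 1.092, -0.106], TCP at [281.294, -558.14, 214.661] pointing down, gripper open.
Joint ranges: [-3.1, 3.1], [-0.84, 2.19], [0.05, 2.79], [-1.13, 4.28], [0.06, 2.93], [-2.69, 2.69]. Speed limits (rad/s): [2.22, 2.22, 2.79, 3.14, 3.14, 3.14].

INTERFACE

Orientations are given as [roll, pitch, yaw] about the fixed x, y, z axes, in that order (R = Rz(yaw) Ry(pitch) Rx(roll)).
In Python, from cell import env, eyes gives the robot as it stands.
- The arm moves only by the shell command python3 -m inch 'ROWS'. ROWS is JSON, a list of rows, each a list of 3 entries, a list of its own where there are three numbers: the shift along the tool's x, y, z in units of 60 mm (1.0 is 60 mm), then the turn about the tool's z in units of 5 degrees (1.0 is 5 degrees), then the closure, from -1 (fully open) to 1 (shut). In form: [[[tx, ty, tz], turn, claw], ...]. A call has exactly 10 rows; each row shifts and turns the commanded pose from where the row before left it, along the tool's axes as they then stand; what a row does not reach is not made up. A row lasts 1/8 s, in which the tool goes at most 62.5 mm and 10.7 degrees, less where a joint would pass 70% of its speed; a pose out of reach is approached as far as the arm can. A call is refused whole if a number of a shift passes 1 or a number of a turn 1, either way. A call with a gripper value outside its range is refused whole. The fingers move at their own pace and stop on an object; the grip force is fixed at half the most. Time passes only in rows, so rows that do not move let the fingers close, or fill a call up. It gives the time, the measured TCP pose, the force, the opening and the grip force at its end, in the units of the state.
- env.state(): the state, without advancing time (a new reading comes with each control period).
- eyes.read_camera(name): name is "scene" or "top" or "wrist"; returns a dict with "pixels" (384x512x3 uint8, red, green, blue), "fx", "fy", "cx", "cy" (pixels), "extrinsics" (4x4, takes a point from world to camera coordinates). Camera axes: x right, y down, z forward; pixel columns grow to the right and rows downward; lengths in mm; the calibration is good to about 2 mm. A picture is of the moment at which its call begins. There is no depth.
- env.job_done(): hands the job in; it is judged then, once.
Trained networks look in a picture, given as the dict that the camera call returned (one of the last four; its "shot" number tells which), for a name from the list of things; names that differ only in an ending like _2 or _b are one class to them, and where a whole thing is asked for, a point or a joint stands for the part that bears it (a point fixed in the world has none). Each returns a list of dicts, best first, with "score" (0 to 1); they miss things now and then, are a little off and sometimes report something else, mostly with a low value. They report only what shows in the picture. A call takes as long as a camera call.
- eyes.boxes_of(name, picture): "centre" ([row, column] in pixels, amid what is visible of it).
- eyes.cut_out(name, picture): "mask" (384x512 bool, what is visible of it) and "centre" ([row, column] in pixels, amid what is visible of it).
- eyes.spot_point(name, picture): "centre" ([row, column] in pixels: a listed point, or the origin of a listed thing).
The state is a dict: "t": time; "joints": joint angles; "qvel": joint speeds; "tau": joint torques, N m; "eef_pos": TCP position; "tcp_rot": TCP orientation; "ft_force": force on the tool from outside, world axes, zero at the start; "moment": the same for the moment, N m; "opening": opening from 0.0 (shut) to 1.0 (fully open); "grip_force": force on a finger pad.
Only numpy, scipy, OpenCV 4.12 (cv2) and the standard library are available. Lean on these libraries where they do the work, as an engineer would, in place of code of your own. Each camera call takes 0.05 s, during which the arm holds its last target. There are 200 camera calls.

TASK

On the low dark wooden riser lie two small painting panels. Push the blue one with the fingertips toward you until just its bare wooden strip sticks out over the riser's front edge, with the paint line square along that edge, so that the strip can be varnished on both sides; then move the hand clear. Only slide it, never pick it up or tip it, and leave the red panel and everything else where it is.

Things in the scene. Friction and masses are not known exactly. Their poses are not given: they have to be found in the camera images.
- riser: fixed riser board of dark wood on the table: 190 x 280 mm (x, y), top 30 mm above the table. Origin: centre of its footprint on the table; local x points away from the robot, across the front edge, local y along the front edge to the left, z up; turned by up to 0.22 rad. Left behind it stands a sketch box, lid half open, 0.22 m high at x 0.58-0.85, y -0.1 to 0.27: pass high over it
- riser_edge (a point): middle of the riser's front upper edge (the long edge nearest the robot): local (-95, 0, 30) mm of the riser, axes as the riser's; the edge runs along its y, and negative x lies out over the edge
- blue_panel: blue painting panel: flat board 120 x 90 x 8 mm (x, y, z), about 0.2 kg, loose and flat on the riser, bare strip toward the robot. Origin: centre of its underside; rear edge at x = +60 mm, front at -60. Top: x -60 to -20 mm bare pale wood (the strip, full width), the rest blue with a white band and dot. The one to push.
- blue_panel_line (a point): middle of the straight line on the blue panel's top where bare strip and paint meet: local (-20, 0, 8) mm of the panel; axes as the panel's
- red_panel: red painting panel: flat board 120 x 90 x 8 mm (x, y, z), about 0.2 kg, loose and flat on the riser, bare strip toward the robot. Origin: centre of its underside; rear edge at x = +60 mm, front at -60. Top: x -60 to -20 mm bare pale wood (the strip, full width), the rest red with a yellow band and dot. Beside the blue one, on either side, about 140 mm centre to centre. Leave it alone.
- tape_roll: roll of masking tape, 100 mm across and 25 mm high, lying flat on the table left of the riser, in front of the wooden sketch box; origin under its centre. Leave it alone.
- paint_tube: white paint tube with blue spots, about 106 x 40 x 26 mm, lying on the table left of the tape roll; origin under its centre. Leave it alone.
- jar: closed glass jar with black lid, 56 mm across, 75 mm high, standing on the table right of the riser; origin under its centre. Leave it alone.
- marker: black and white marker pen, 135 mm long, 16 mm thick, lying on the table right of the riser; origin under its middle. Leave it alone.

How it is judged:
By the outcome, as a careful person would: the job done as asked, in the order asked, and still so for the second after the job is handed in, with the robot touching nothing.
It also fails if it takes over 48 s, if anything falls off the work surface, if the arm or the gripper's body presses on something with over 40 N, if the wrist force passes 120 N, or if a joint passes its speed limit or range.

## Working session

There is one attempt and no reset: what is moved stays moved. The work goes in short steps, Python scripts to look and compute and a shell command to move; the robot and the scene stay as the last step left them, time stands still between calls to the robot, and variables do not carry over. Pictures are saved under pics/ and viewed, at most 10 in all, crops included, and the job is handed in when it is done.

```bash
ls; mkdir -p pics; cat > h.py <<'E'
import numpy as np, cv2
from cell import env, eyes
def ray(p,rc,z):
    E=np.array(p["extrinsics"]);R=E[:3,:3];t=E[:3,3]
    d=R.T@np.array([(rc[1]-p["cx"])/p["fx"],(rc[0]-p["cy"])/p["fy"],1.]);o=-R.T@t
    return o+d*(z-o[2])/d[2]
def proj(p,X):
    E=np.array(p["extrinsics"]);c=E[:3,:3]@np.array(X)+E[:3,3]
    return np.array([p["fy"]*c[1]/c[2]+p["cy"],p["fx"]*c[0]/c[2]+p["cx"]])
def save(p,n): cv2.imwrite("pics/"+n,cv2.cvtColor(p["pixels"],cv2.COLOR_RGB2BGR))
def quad(p,m,z):
    c=max(cv2.findContours(m.astype(np.uint8),0,2)[0],key=cv2.contourArea)
    pts=np.array([ray(p,(q[0][1],q[0][0]),z)[:2] for q in c],np.float32)
    return cv2.minAreaRect(pts)
E
python3 - <<'E'
from h import *
s=env.state();print(s["eef_pos"],s["tcp_rot"],s["t"],s["opening"])
for n in ["top","scene"]:
    p=eyes.read_camera(n);save(p,n+"0.png")
    for k,z in [("riser",30),("blue_panel",38),("red_panel",38)]:
        for r in eyes.cut_out(k,p)[:1]: print(n,k,round(r["score"],2),np.round(r["centre"]),r["mask"].sum(),quad(p,r["mask"],z))
    for k,z in [("riser_edge",30),("blue_panel_line",38),("blue_panel",30),("red_panel",30),("riser",0)]:
        for r in eyes.spot_point(k,p)[:1]: print(n,k,round(r["score"],2),np.round(r["centre"],1),ray(p,r["centre"],z).round(1))
E
```

```text
pics
[ 281.18507395 -557.90783279  214.07136211] [-3.14051884e+00 -7.67391642e-05  4.66819767e-01] 0.0 1.005982960806783
top riser 0.94 [184. 278.] 2469 ((509.57403564453125, -310.74334716796875), (195.21917724609375, 282.010498046875), 6.613945960998535)
top blue_panel 0.58 [194. 258.] 818 ((487.9189758300781, -241.06488037109375), (86.52971649169922, 115.85865020751953), 88.9671630859375)
top red_panel 0.68 [191. 296.] 823 ((505.7275695800781, -381.2593994140625), (120.23567962646484, 92.37928009033203), 5.8022236824035645)
top riser_edge 0.93 [214.4 278.7] [ 420.7 -321.1   30. ]
top blue_panel_line 0.78 [203.9 255.6] [ 459.1 -239.1   38. ]
top blue_panel 0.79 [194.4 255.7] [ 494.5 -240.1   30. ]
top riser 0.86 [191.7 278.7] [ 507.5 -325.2    0. ]
scene riser 0.59 [229. 289.] 1536 ((513.5527954101562, -368.0025939941406), (208.67706298828125, 195.86012268066406), 7.122744083404541)
scene blue_panel 0.63 [200. 246.] 180 ((466.4564208984375, -222.4617462158203), (32.69269561767578, 64.8180923461914), 25.81220245361328)
scene red_panel 0.94 [223. 282.] 707 ((504.0960998535156, -385.809326171875), (125.03414916992188, 96.14509582519531), 6.060175895690918)
scene riser_edge 0.62 [221.4 246.8] [ 413.1 -330.4   30. ]
scene blue_panel_line 0.56 [201.6 248. ] [ 460.9 -248.    38. ]
scene blue_panel 0.61 [204.1 250.4] [ 466.5 -254.1   30. ]
scene red_panel 0.85 [220.2 280. ] [ 505.5 -373.3   30. ]
scene riser 0.87 [217.2 269.6] [ 506.5 -310.8    0. ]
```

View pics/top0.png

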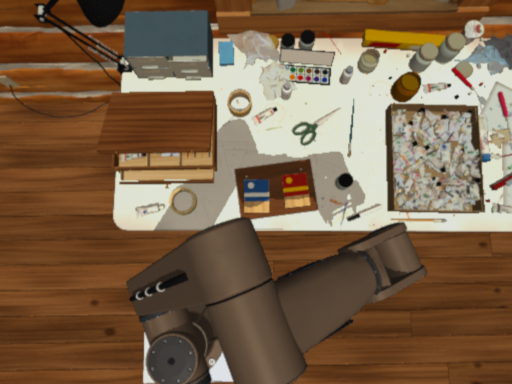

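View pics/scene0.png

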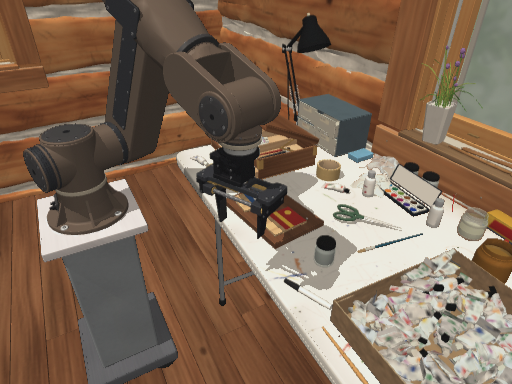

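The blue panel is the left one, at about (258,194) in the top view, with red to its right at (296,190). The riser is turned about +0.115 rad, and the blue panel is about 7° off square to it. I'll push with both fingers spread on the rear edge, which squares the panel to the hand. First I'll move over it for a wrist view.

```bash
python3 -m inch '[[[0,0,0],1,-0.3],[[0,0,0],1,-0.3],[[0,0,0],1,-0.3],[[0,0,0],1,-0.3],[[0.6,-0.65,0],0,-0.3],[[0.6,-0.65,0],0,-0.3],[[0.6,-0.65,0],0,-0.3],[[0.6,-0.65,0],0,-0.3],[[0.6,-0.65,0],0,-0.3],[[0.6,-0.65,0],0,-0.3]]'
python3 - <<'E'
from h import *
s=env.state();print(s["eef_pos"],s["tcp_rot"],s["t"],s["opening"])
p=eyes.read_camera("wrist");save(p,"w1.png")
for k,z in [("riser",30),("blue_panel",38),("red_panel",38)]:
    for r in eyes.cut_out(k,p)[:1]: print(k,round(r["score"],2),np.round(r["centre"]),r["mask"].sum(),quad(p,r["mask"],z))
for k,z in [("riser_edge",30),("blue_panel_line",38),("blue_panel",30),("red_panel",30)]:
    for r in eyes.spot_point(k,p)[:1]: print(k,round(r["score"],2),np.round(r["centre"],1),ray(p,r["centre"],z).round(1))
E
```

```text
t: 2.15
eef_pos: [469.2, -299.0, 214.8]
tcp_rot: [3.141, -0.0, 0.118]
ft_force: [0.9, -1.5, 0.1]
opening: 0.649
grip_force: 0.0
[ 469.20360295 -298.95070935  214.83739912] [ 3.14119438e+00 -3.71251162e-04  1.17593768e-01] 2.15 0.6493961936608236
blue_panel 0.9 [144. 203.] 8809 ((487.86236572265625, -242.05516052246094), (90.48851013183594, 120.2669448852539), 89.55892944335938)
red_panel 0.84 [143. 330.] 8993 ((505.3509521484375, -382.0098876953125), (121.38040161132812, 92.0192642211914), 5.353951930999756)
riser_edge 0.85 [213.1 269.9] [ 419. -326.   30.]
blue_panel_line 0.63 [167.7 201.8] [ 467.1 -242.2   38. ]
blue_panel 0.59 [145.  205.5] [ 491.6 -243.4   30. ]
red_panel 0.62 [149.2 328.7] [ 503.  -381.6   30. ]
```

View pics/w1.png

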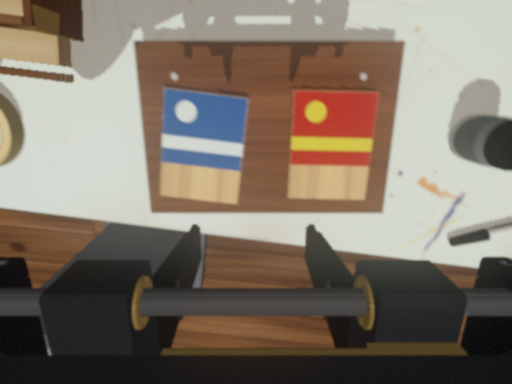

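```bash
cat >> h.py <<'E'
def fit(p,cols,r0,r1,z,up=True):
    "line x=a+b*y of the strongest brightness step along columns in rows r0..r1"
    g=cv2.GaussianBlur(p["pixels"].astype(np.float32).mean(2),(3,3),0)
    P=[]
    for c in cols:
        d=np.diff(g[r0:r1,c])*(1 if up else -1);i=int(d.argmax())
        o=0
        if 0<i<len(d)-1:
            den=d[i-1]-2*d[i]+d[i+1]
            if den: o=.5*(d[i-1]-d[i+1])/den
        P.append(ray(p,(r0+i+.5+o,c),z)[:2])
    P=np.array(P);k=np.ones(len(P),bool)
    for _ in range(4):
        b,a=np.polyfit(P[k,1],P[k,0],1);e=P[:,0]-a-b*P[:,1];k=abs(e)<max(1.,1.5*e[k].std())
    return a,b,k.sum(),e[k].std()
E
python3 - <<'E'
from h import *
p=eyes.read_camera("wrist");E=np.array(p["extrinsics"]);print("cam",-E[:3,:3].T@E[:3,3],E[2,:3])
for n,(c,r0,r1,z,u) in dict(front=(range(250,376,3),204,222,30,True),rear=(range(145,395,4),34,50,30,False),line=(range(168,238,2),155,180,38,True),pfront=(range(166,236,2),180,210,38,False)).items():
    a,b,k,s=fit(p,c,r0,r1,z,u);print(n,"x at y=-242: %.1f yaw %.4f n %d sd %.2f"%(a+b*-242,-np.arctan(b),k,s))
print(p["pixels"][205:222,270].mean(1).round())
E
```

```text
cam [ 551.09969985 -291.65867328  383.27505933] [-0.29484709 -0.03516894 -0.95489703]
front x at y=-242: 409.1 yaw 0.1150 n 42 sd 0.02
rear x at y=-242: 597.9 yaw 0.1165 n 63 sd 0.16
line x at y=-242: 468.0 yaw -0.0041 n 35 sd 0.04
pfront x at y=-242: 427.9 yaw -0.0044 n 35 sd 0.12
[100.  97.  97.  99. 101. 105. 120. 159. 194. 206. 207. 207. 207. 206.
 207. 206. 206.]
```

```bash
python3 -m inch '[[[0.65,-0.25,0],0,-0.3],[[0.65,-0.25,0],0,-0.3],[[0.65,-0.25,0],0,-0.3],[[0,0,0],0,-0.3],[[0,0,0.5],0,-0.3],[[0,0,0.5],0,-0.3],[[0,0,0.5],0,-0.3],[[0,0,0.5],0,-0.3],[[0,0,0.5],0,-0.3],[[0,0,0],0,-0.3]]'
python3 - <<'E'
from h import *
p=eyes.read_camera("wrist");save(p,"w2.png")
E
```

```text
t: 3.85
eef_pos: [577.5, -242.5, 63.0]
tcp_rot: [-3.139, 0.003, 0.116]
ft_force: [0.3, -0.3, 0.4]
opening: 0.644
grip_force: 0.0
```

View pics/w2.png

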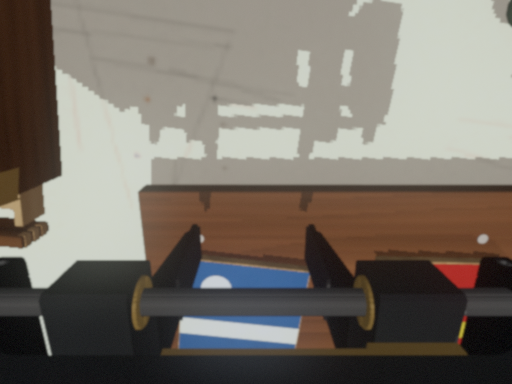

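```bash
python3 -m inch '[[[0,0,0.16],0,-0.3],[[0,0,0.16],0,-0.3],[[0,0,0.16],0,-0.3],[[0,0,0],0,-0.3],[[-0.1,0,0],0,-0.3],[[-0.1,0,0],0,-0.3],[[-0.1,0,0],0,-0.3],[[-0.1,0,0],0,-0.3],[[-0.1,0,0],0,-0.3],[[-0.1,0,0],0,-0.3]]'
```

```text
t: 5.15
eef_pos: [543.2, -246.3, 36.0]
tcp_rot: [3.141, -0.0, 0.118]
ft_force: [1.3, 0.1, 0.3]
opening: 0.65
grip_force: 0.6
```

```bash
python3 -m inch '[[[0.1,0,0],0,-0.3],[[0,0,0.03],0,-0.3],[[-0.1,0,0],0,-0.3],[[-0.1,0,0],0,-0.3],[[-0.1,0,0],0,-0.3],[[-0.1,0,0],0,-0.3],[[-0.1,0,0],0,-0.3],[[-0.1,0,0],0,-0.3],[[-0.1,0,0],0,-0.3],[[0,0,0],0,-0.3]]'
python3 - <<'E'
from h import *
p=eyes.read_camera("top");save(p,"t3.png")
E
```

```text
t: 6.4
eef_pos: [507.3, -250.5, 34.1]
tcp_rot: [-3.142, 0.0, 0.117]
ft_force: [0.6, 0.1, 0.3]
opening: 0.652
grip_force: 0.0
```

```bash
python3 -m inch '[[[0.2,0,0],0,-0.3],[[0,0,-0.3],0,-0.3],[[0,0,-0.5],0,-0.3],[[0,0,-0.5],0,-0.3],[[0,0,-0.6],0,-0.3],[[0,0,-0.6],0,-0.3],[[0,0,-0.5],0,-0.3],[[-0.5,0,0],0,-0.3],[[-0.5,0,0],0,-0.3],[[0,0,0],0,-0.3]]'
python3 - <<'E'
from h import *
p=eyes.read_camera("wrist");save(p,"w3.png")
for k in ["blue_panel","red_panel"]:
    for r in eyes.cut_out(k,p)[:1]: print(k,round(r["score"],2),np.round(r["centre"]),r["mask"].sum(),quad(p,r["mask"],38))
E
```

```text
t: 7.7
eef_pos: [459.0, -256.0, 215.5]
tcp_rot: [3.141, -0.001, 0.117]
ft_force: [0.4, 0.0, 0.2]
opening: 0.652
grip_force: 0.0
blue_panel 0.89 [185. 249.] 7711 ((435.8921203613281, -255.4571075439453), (118.75627899169922, 89.4511489868164), 6.696165561676025)
red_panel 0.69 [140. 369.] 9044 ((505.3890686035156, -381.5256652832031), (119.1277847290039, 92.67243194580078), 5.429091453552246)
```

View pics/w3.png

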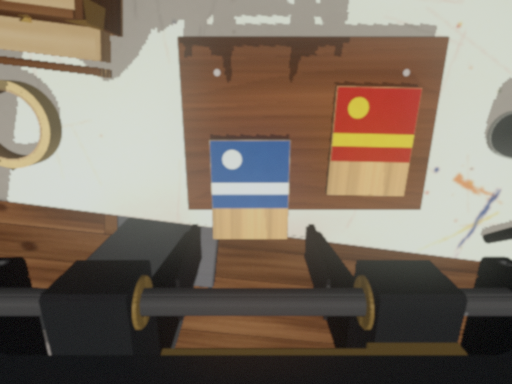

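```bash
cat > m.py <<'E'
from h import *
import sys
L=list(map(int,sys.argv[1:]))  # edge r0 r1 c0 c1, line r0 r1 c0 c1
p=eyes.read_camera("wrist")
a,b,k,s=fit(p,range(L[2],L[3],2),L[0],L[1],30);y=-255;th=-np.arctan(b)
a2,b2,k2,s2=fit(p,range(L[6],L[7],2),L[4],L[5],38)
print("edge x %.1f yaw %.4f n%d %.2f"%(a+b*y,th,k,s),"| line x %.1f yaw %.4f n%d %.2f"%(a2+b2*y,-np.arctan(b2),k2,s2))
print("remaining mm %.2f, yaw err %.4f"%((a2+b2*y-a-b*y)*np.cos(th),-np.arctan(b2)-th))
print(env.state()["eef_pos"].round(1) if hasattr(env.state()["eef_pos"],"round") else env.state()["eef_pos"])
E
python3 m.py 200 218 300 415 198 217 216 285
```

```text
edge x 410.3 yaw 0.1166 n58 0.02 | line x 415.3 yaw 0.1167 n35 0.02
remaining mm 4.97, yaw err 0.0002
[ 460.8 -256.   214.5]
```

```bash
python3 -m inch '[[[0.5,0,0],0,-0.3],[[0.5,0,0],0,-0.3],[[0,0,0],0,-0.3],[[0,0,0.5],0,-0.3],[[0,0,0.6],0,-0.3],[[0,0,0.6],0,-0.3],[[0,0,0.5],0,-0.3],[[0,0,0.5],0,-0.3],[[0,0,0.3],0,-0.3],[[0,0,0],0,-0.3]]'
```

```text
t: 9.15
eef_pos: [519.1, -248.8, 33.3]
tcp_rot: [-3.14, 0.002, 0.118]
ft_force: [-0.1, -0.4, 0.2]
opening: 0.649
grip_force: 0.0
```

```bash
python3 -m inch '[[[-0.05,0,0],0,-0.3],[[-0.05,0,0],0,-0.3],[[-0.05,0,0],0,-0.3],[[-0.05,0,0],0,-0.3],[[-0.03,0,0],0,-0.3],[[-0.03,0,0],0,-0.3],[[-0.02,0,0],0,-0.3],[[0,0,0],0,-0.3],[[0,0,0],0,-0.3],[[0,0,0],0,-0.3]]'
python3 -m inch '[[[0.2,0,0],0,-0.3],[[0,0,-0.3],0,-0.3],[[0,0,-0.5],0,-0.3],[[0,0,-0.5],0,-0.3],[[0,0,-0.6],0,-0.3],[[0,0,-0.6],0,-0.3],[[0,0,-0.5],0,-0.3],[[-0.5,0,0],0,-0.3],[[-0.5,0,0],0,-0.3],[[0,0,0],0,-0.3]]'
python3 m.py 200 218 300 415 200 220 220 283
python3 - <<'E'
from h import *
p=eyes.read_camera("wrist");save(p,"w4.png")
E
```

```text
t: 10.4
eef_pos: [502.9, -250.9, 33.9]
tcp_rot: [-3.142, 0.0, 0.118]
ft_force: [0.3, 0.1, 0.2]
opening: 0.65
grip_force: 0.3
t: 11.65
eef_pos: [454.1, -256.6, 215.4]
tcp_rot: [3.141, -0.001, 0.117]
ft_force: [0.8, -1.1, 0.7]
opening: 0.649
grip_force: 0.0
edge x 410.6 yaw 0.1156 n58 0.02 | line x 411.6 yaw 0.1181 n32 0.03
remaining mm 0.99, yaw err 0.0025
[ 455.1 -256.7  215.3]
```

View pics/w4.png

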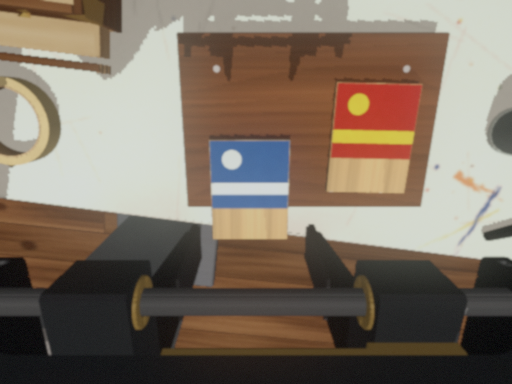

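```bash
python3 m.py 200 218 300 415 200 220 220 283; python3 - <<'E'
from h import *
p=eyes.read_camera("wrist")
for n,(c,r0,r1,z,u) in dict(front=(range(300,415,2),200,218,30,True),rear=(range(190,435,4),24,42,30,False),prear=(range(216,286,2),132,146,38,True),pline=(range(220,283,2),200,220,38,True),pfront=(range(218,284,2),230,248,38,False)).items():
    a,b,k,s=fit(p,c,r0,r1,z,u);print(n,"%.1f yaw %.4f n %d sd %.2f"%((a+b*-255)*.9934,-np.arctan(b),k,s))
E
```

```text
edge x 410.4 yaw 0.1145 n58 0.09 | line x 411.7 yaw 0.1159 n32 0.02
remaining mm 1.29, yaw err 0.0015
[ 455.9 -256.7  214.7]
front 407.6 yaw 0.1165 n 58 sd 0.02
rear 595.6 yaw 0.1171 n 62 sd 0.09
prear 488.6 yaw 0.1199 n 35 sd 0.07
pline 408.9 yaw 0.1165 n 32 sd 0.03
pfront 368.4 yaw 0.1167 n 33 sd 0.04
```

```bash
python3 - <<'E'
from h import *
p=eyes.read_camera("wrist");g=p["pixels"].astype(float).mean(2)
for r in (60,100,110,120,180):
    d=np.diff(g[r]);l=170+d[170:200].argmin()+.5;q=415+d[415:455].argmax()+.5
    A,B=ray(p,(r,l),30),ray(p,(r,q),30);print(r,l,q,np.linalg.norm(A-B).round(1))
print(p["pixels"][196:216,340].mean(1)); print(p["pixels"][24:44,300].mean(1))
i=p["pixels"][130:250,195:330];cv2.imwrite("pics/c5.png",cv2.cvtColor(cv2.resize(i,None,fx=5,fy=5,interpolation=cv2.INTER_NEAREST),4))
E
```

```text
60 178.5 445.5 277.2
100 180.5 438.5 277.5
110 181.5 436.5 276.8
120 182.5 434.5 276.1
180 186.5 424.5 276.0
[103.66666667 103.66666667 104.33333333 104.66666667 104.
 105.66666667 105.33333333 105.33333333 103.33333333 104.33333333
 115.66666667 156.         193.66666667 207.         209.33333333
 208.66666667 209.33333333 209.         208.33333333 208.33333333]
[152.33333333 153.66666667 153.33333333 152.         151.66666667
 151.66666667 151.33333333 148.66666667 137.         110.
  83.          73.33333333  70.33333333  69.33333333  68.66666667
  67.33333333  67.33333333  66.33333333  67.33333333  66.66666667]
```

View pics/c5.png

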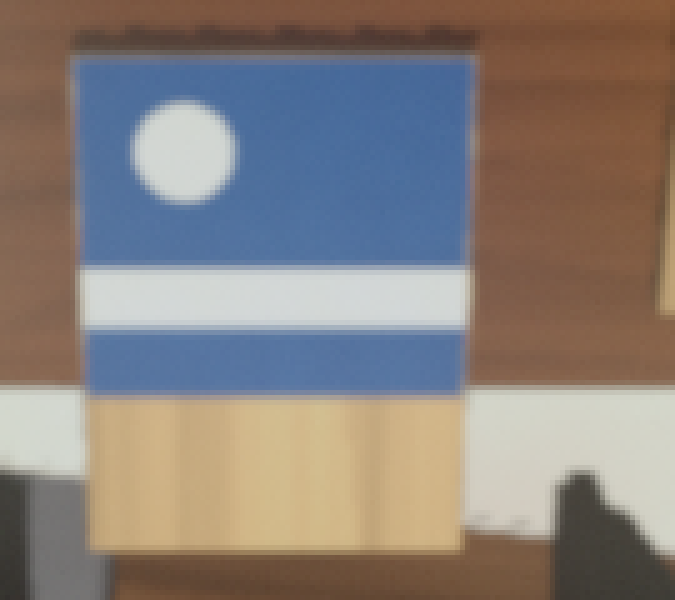

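```bash
python3 -m inch '[[[0.5,0,0],0,-0.3],[[0.5,0,0],0,-0.3],[[0,0,0],0,-0.3],[[0,0,0.5],0,-0.3],[[0,0,0.6],0,-0.3],[[0,0,0.6],0,-0.3],[[0,0,0.5],0,-0.3],[[0,0,0.5],0,-0.3],[[0,0,0.3],0,-0.3],[[0,0,0],0,-0.3]]'
python3 -m inch '[[[-0.05,0,0],0,-0.3],[[-0.05,0,0],0,-0.3],[[-0.05,0,0],0,-0.3],[[-0.03,0,0],0,-0.3],[[-0.03,0,0],0,-0.3],[[-0.02,0,0],0,-0.3],[[0,0,0],0,-0.3],[[0,0,0],0,-0.3],[[0,0,0],0,-0.3],[[0,0,0],0,-0.3]]'
python3 -m inch '[[[0.2,0,0],0,-0.3],[[0,0,-0.3],0,-0.3],[[0,0,-0.5],0,-0.3],[[0,0,-0.5],0,-0.3],[[0,0,-0.6],0,-0.3],[[0,0,-0.6],0,-0.3],[[0,0,-0.5],0,-0.3],[[-0.5,0,0],0,-0.3],[[-0.5,0,0],0,-0.3],[[0,0,0],0,-0.3]]'
python3 m.py 200 218 300 415 200 220 220 283;python3 m.py 200 218 300 415 200 220 220 283
```

```text
t: 13.15
eef_pos: [514.3, -249.4, 33.3]
tcp_rot: [-3.14, 0.002, 0.118]
ft_force: [0.3, -0.1, -0.3]
opening: 0.653
grip_force: 0.0
t: 14.4
eef_pos: [501.2, -251.2, 34.0]
tcp_rot: [3.141, -0.0, 0.118]
ft_force: [0.4, 0.0, 0.6]
opening: 0.652
grip_force: 0.5
t: 15.65
eef_pos: [452.8, -256.8, 214.4]
tcp_rot: [-3.142, 0.0, 0.117]
ft_force: [0.3, 0.2, 1.0]
opening: 0.647
grip_force: 0.0
edge x 410.5 yaw 0.1159 n58 0.02 | line x 410.0 yaw 0.1176 n32 0.03
remaining mm -0.53, yaw err 0.0017
[ 453.7 -256.9  214.4]
edge x 410.2 yaw 0.1158 n58 0.02 | line x 409.9 yaw 0.1160 n32 0.03
remaining mm -0.38, yaw err 0.0002
[ 454.2 -257.   214.3]
```

```bash
python3 -m inch '[[[0,0,-0.3],0,-0.3],[[0,0.5,0],0,-0.3],[[0,0.6,0],0,-0.3],[[0,0.6,0],0,-0.3],[[0,0.6,0],0,-0.3],[[0,0.6,0],0,-0.3],[[0,0.5,0],0,-0.3],[[0,0,0],0,-0.3],[[0,0,0],0,-0.3],[[0,0,0],0,-0.3]]'
python3 - <<'E'
from h import *
p=eyes.read_camera("top")
for k in ["blue_panel","red_panel"]:
    for r in eyes.cut_out(k,p)[:1]: print(k,quad(p,r["mask"],38))
print(env.job_done())
E
```

```text
t: 17.0
eef_pos: [477.9, -458.5, 232.2]
tcp_rot: [-3.142, -0.0, 0.119]
ft_force: [-0.3, -0.9, -0.4]
opening: 0.654
grip_force: 0.0
blue_panel ((476.44970703125, -241.13778686523438), (51.043052673339844, 101.81990051269531), 35.981651306152344)
red_panel ((538.6433715820312, -365.2732238769531), (50.47320556640625, 62.860939025878906), 5.396717071533203)
the job is handed in; nothing more can be done
None
```

I slid the blue panel until its paint line was within about 1 mm of the riser's front edge and square to it, moved the hand clear, never touched the red panel, and handed the job in at about 17 s; the arm partly hid both panels in the final top view, so these figures come from the wrist camera just before the hand moved away.

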